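# Unbolt the sprung lock box

### The arm

A 6-joint arm with a two-finger parallel gripper is mounted at the origin on the work surface; the furniture and walls round the work are solid. World frame = base frame: x ahead of the robot, y to its left, z up, the work surface at z = 0. Lengths are in m, angles in rad, forces in N, time in s.
With the tool pointing down it reaches from about 0.375 to 0.9 m from the base axis. Payload 3.1 kg.
Tool frame: the origin (TCP) lies where the fingers leave the gripper's body, on its centre line; the fingertips stand 73 mm ahead of it and the grasp point (between the pads) lies 54 mm ahead of it; z points along the fingers, y is the line along which they close (so a half turn about z gives the same grasp; the last joint's range is limited). The gripper opens to 85 mm and grips with 20 to 120 N. Pads are 22 mm wide; open, the fingers measure 114 mm over their backs; the gripper's body (76 mm by 85 mm) begins 54 mm behind the grasp point. The pads swing forward as they close: fully open they stand 13 mm farther back than shut.
Start: joints at [1.151, 0.527, 1.433, -0, 1.181, -0.178], TCP at [0.149, 0.607, 0.304] pointing down, gripper open.
Joint ranges: [-3.08, 3.08], [-0.75, 2.2], [0.22, 2.44], [-1.43, 4.57], [0, 2.65], [-2.85, 2.85]. Speed limits (rad/s): [2.79, 2.79, 3.14, 3.14, 3.14, 3.14].

### API

Orientations are given as a unit quaternion [x, y, z, w].
In Python, from station import manip gives the robot as it stands.
- The arm moves only by the shell command python3 -m crank 'ROWS' [FORCE]. ROWS is JSON, a list of rows, each an object with "dp": the shift along the tool's x, y, z normalised to -1 to 1, where 1 is 50 cm, a list of three; "delta_rot": the turn, a rotation vector about the tool's x, y, z normalised to -1 to 1, where 1 is 2 pi rad, a list of three; "fingers": the opening, from -1 (shut) to 1 (fully open). A call has 1 to 12 rows; each row shifts and turns the commanded pose from where the row before left it, along the tool's axes as they then stand; what a row does not reach is not made up. A row lasts 1/12 s, in which the tool goes at most 41.7 mm and 7.16 degrees, less where a joint would pass 70% of its speed; a pose out of reach is approached as far as the arm can. A call with a number of a shift or a turn outside -1 to 1 is refused whole. A call with a gripper value outside its range is refused whole. The fingers move at their own pace and stop on an object; FORCE is the grip in N (left out, the last holds). Time passes only in rows, so rows that do not move let the fingers close. It gives the time, the measured TCP pose, the force, the opening and the grip force at its end, in the units of the state.
- manip.sense(): the state, without advancing time (a new reading comes with each control period).
- manip.snapshot(name): name is "side" or "top"; returns (picture, depth): 480x640x3 uint8, red, green, blue; 480x640 float32, m along the optical axis (not along the pixel's ray), 0 where there is no reading.
- manip.camera_model(name): a dict with "fx", "fy", "cx", "cy" (pixels), "k1" (the pictures are not rectified: a ray, as slopes to the right and down, at radius r is drawn at 1 + k1 r^2 times it, then the intrinsics apply), "origin" and "attitude" of the camera in the world. Camera axes: x right, y up, looking along -z (the intrinsics and any distortion apply to the point x, -y, -z); pixel columns grow to the right and rows downward; lengths in m; the calibration is good to about 2 mm. A picture is of the moment at which its call begins. camera_model takes no time and is no camera call.
- manip.sign_off(): hands the job in; it is judged then, once.
The state is a dict: "t": time; "q": joint angles; "qd": joint speeds; "tau": joint torques, N m; "tcp_pos": TCP position; "tool_rot": TCP orientation; "force": force on the tool from outside, world axes, zero at the start; "ft_torque": the same for the moment, N m; "finger_gap": opening from 0.0 (shut) to 1.0 (fully open); "gripper_force": force on a finger pad.
Only numpy, scipy, OpenCV 4.12 (cv2) and the standard library are available. Lean on these libraries where they do the work, as an engineer would, in place of code of your own. Each camera call takes 0.05 s, during which the arm holds its last target. There are 200 camera calls.

### The job

Unlock the blue lock box: with one fingertip press the red spring catch down and keep it down while the other finger slides the black bolt knob all the way towards the catch. Then let go of everything, so that the catch springs back up, the bolt stays fully drawn and the yellow lid is left ajar. Use only touch and push; do not disturb the jar, the dropper bottle or the power bank beside the box.

Things in the scene. Friction and masses are not known exactly. Their poses are not given: they have to be found in the camera images.
- lock_box: Blue lock box screwed to the table, 100 (own x) x 240 (own y) x 60 mm high; origin at the centre of its underside, z up. The bolt lies on its flat top along own y, on the line own x = 0. Catch end at own +y, sprung yellow lid at own -y. Low steel fittings on the top (guide straps, bolt bar, cheeks, lid plate) reach at most 19 mm above the top, so 79 mm above the table; only the red pad and the black knob stand higher.
- catch_pad: Red flat pad of the spring catch, 30 mm (own x) x 50 mm (own y, along the bolt) x 5 mm; axes as the box. Origin at the centre of its top face, at box own (0, +69 mm), 96 mm above the table when up. It only moves straight down, 8 mm at most (top then 88 mm above the table). A fingertip may slide along it while pressing.
- catch_top (a point): Centre of the red pad's top face (moves down with it).
- catch (a joint): Travel of the catch, m: 0 = up (blocks the bolt), 0.008 = fully down. Spring: 2.5 N to start, 6.5 N fully down. The bolt is free while the catch is at least 0.004 down; if it is let up part-way the pawl drops into the next gap of a rack and blocks the bolt again. It comes up fully only at the locked place, at two places part-way, and when the bolt is drawn by about 0.022 or more.
- bolt_knob: Upright black round knob of the bolt, 18 mm diameter, 38 mm tall, from 76 mm to 114 mm above the table; origin at the centre of its foot, axes as the box. When locked its axis is at box own (0, +6 mm), 63 mm from the pad's centre (38 mm from the pad's near edge), on the lid side of the pad. Beyond the knob, towards the lid, there is free room for a finger. It slides in own +y, towards the pad.
- knob_top (a point): Centre of the knob's top face.
- bolt (a joint): Travel of the bolt, m: 0 = locked, 0.027 = drawn against its stop (towards the catch, box own +y); drawn for good from about 0.022. Friction about 1 N.
- lid (a joint): Angle of the yellow lid, rad: 0 = shut (about 0.008 under the locked bolt), 0.10 = ajar (its edge about 10 mm up). It is held shut by the bolt's tongue and springs ajar by itself once the bolt is drawn by about 0.020.
- lid_edge (a point): Middle of the lid's free upper edge.
- glitter_1: Loose jar of gold glitter with a black cap, 44 mm diameter, 47 mm high, standing beside the box on its own +x side; bystander. Origin under its centre.
- pigment_1: Loose dropper bottle with violet label and black top, 24 mm diameter, 70 mm high, beside the box on its own +x side; bystander. Origin under its centre.
- power_bank: Loose white power bank, 36 x 60 x 14 mm, lying beyond the lid end of the box (own -y); bystander. Origin under its centre.

How it is judged:
On the way, in this order (a step that is already met when the one before it is completed fails the run):
1. a fingertip presses the catch down while the bolt is still locked (value of joint catch above 0.0035 m and value of joint bolt below 0.004 m and contact force between the fingers and catch_pad above 0.5 N), for 0.1 s.
2. with the catch still held down by one fingertip, the other finger slides the bolt (value of joint catch above 0.003 m and value of joint bolt above 0.009 m and contact force between the fingers and catch_pad above 0.3 N and contact force between the fingers and bolt_knob above 0.1 N), for 0.02 s.
At the end, for the whole second after the job is handed in: The bolt is drawn by more than 21 mm and at rest, the catch is back up (within 1.5 mm) and the lid is ajar by more than 0.06 rad (value of joint bolt above 0.021 m and value of joint catch below 0.0015 m and value of joint lid above 0.06 rad and velocity of joint bolt below 0.005 m/s); the robot touches nothing.
It fails at once if the catch is let up before the bolt is fully drawn (value of joint catch below 0.002 m and value of joint bolt between 0.005 and 0.019 m).
It fails at once if the glitter jar is shifted by more than 20 mm, tipped or lifted (distance of glitter_1 from where it was at the start of the episode above 0.02 m or angle between glitter_1's own z axis and vertical above 0.4 rad).
It fails at once if the dropper bottle is shifted by more than 20 mm, tipped or lifted (distance of pigment_1 from where it was at the start of the episode above 0.02 m or angle between pigment_1's own z axis and vertical above 0.4 rad).
It fails at once if the power bank is shifted by more than 20 mm or lifted (distance of power_bank from where it was at the start of the episode above 0.02 m).
It also fails if it takes over 45 s, if anything falls off the work surface, if the arm or the gripper's body presses on something with over 40 N, if the wrist force passes 120 N, or if a joint passes its speed limit or range.

## Working session

There is one attempt and no reset: what is moved stays moved. The work goes in short steps, Python scripts to look and compute and a shell command to move; the robot and the scene stay as the last step left them, time stands still between calls to the robot, and variables do not carry over. Pictures are saved under pics/ and viewed, at most 10 in all, crops included, and the job is handed in when it is done.

```bash
mkdir -p pics; cat > h.py <<'E'
import numpy as np, cv2
from station import manip
from scipy.spatial.transform import Rotation as R
def cam(n):
    m=manip.camera_model(n); A=np.array(m['attitude'],float)
    A=A if A.shape==(3,3) else R.from_quat(A).as_matrix()
    return m,A,np.array(m['origin'])
def rays(n,uv):
    m,A,o=cam(n); uv=np.atleast_2d(uv).astype(float)
    K=np.array([[m['fx'],0,m['cx']],[0,m['fy'],m['cy']],[0,0,1]])
    s=cv2.undistortPoints(uv[:,None],K,np.array([m['k1'],0,0,0.]))[:,0]
    d=np.c_[s[:,0],-s[:,1],-np.ones(len(s))]@A.T
    return o,d
def onplane(n,uv,z):
    o,d=rays(n,uv); return o+d*((z-o[2])/d[:,2])[:,None]
def pts(n,uv,depth):
    o,d=rays(n,uv); u=np.atleast_2d(uv).astype(int); return o+d*depth[u[:,1],u[:,0]][:,None]
E
python3 - <<'E'
from h import *
for n in('side','top'):
    p,d=manip.snapshot(n); cv2.imwrite(f'pics/{n}0.png',p[:,:,::-1]); np.save(f'{n}0.npy',d); print(manip.camera_model(n))
print(manip.sense())
E
```

```text
{'fx': 622.8613162624393, 'fy': 622.8613162624393, 'cx': 314.3154534846098, 'cy': 240.96028253782694, 'k1': -0.005801976986626307, 'origin': array([ 0.16146433, -0.83523271,  0.61084411]), 'attitude': array([ 0.45274257, -0.10510616, -0.21018489,  0.86011579])}
{'fx': 511.87729741290406, 'fy': 511.87729741290406, 'cx': 324.98622705018636, 'cy': 244.8919830010389, 'k1': 0.005721419641074354, 'origin': array([ 0.37610324, -0.13361008,  0.94731096]), 'attitude': array([ 0.04537799, -0.04565932, -0.69880747,  0.71240731])}
{'t': 0.1, 'q': array([ 1.15148047e+00,  5.28361322e-01,  1.43376921e+00,  3.44646799e-05,
        1.18143062e+00, -1.78493857e-01]), 'qd': array([-0.00034387, -0.00084735, -0.00292007, -0.00061741, -0.00059326,
        0.0017231 ]), 'tau': array([ 9.93172785e-05, -4.43303633e+01, -1.78585947e+01, -2.24416344e-04,
        3.84495535e-03,  2.75158686e-05]), 'tcp_pos': array([0.14881421, 0.60650355, 0.30304023]), 'tool_rot': array([ 1.20126695e-01,  9.92758081e-01, -9.35913135e-04, -3.05064656e-04]), 'force': array([ 1.00267876, -0.3745002 , -0.43227316]), 'ft_torque': array([ 0.01257763, -0.03450857, -0.00501544]), 'gripper_force': 0.0, 'finger_gap': 1.0040248252497628}
```

View pics/top0.png

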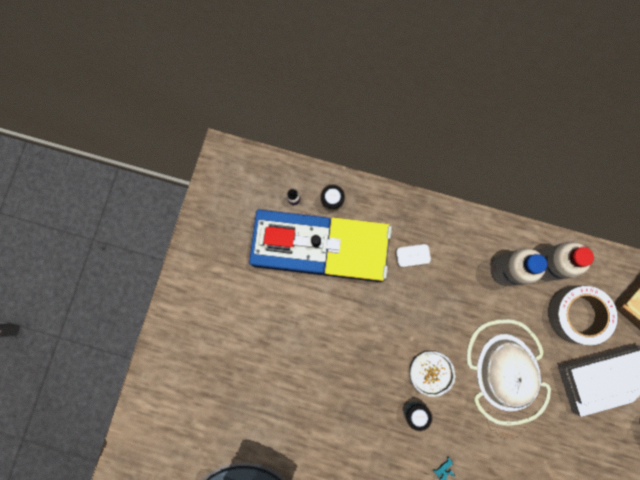

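View pics/side0.png

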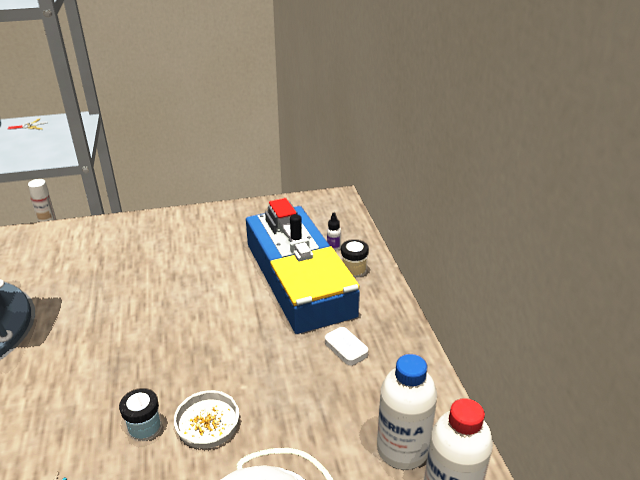

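The top view shows the red pad at (279,237), the knob at (317,241), the lid on the right, the dropper at (293,196), the jar at (333,197) and the power bank at (413,255). The side view agrees, with the pad at (283,208) and the knob at (296,228). There is a wall on the far side.

```bash
python3 - <<'E'
from h import *
def blob(n,f,roi):
    p=cv2.imread(f'pics/{n}0.png').astype(int); b,g,r=p[...,0],p[...,1],p[...,2]
    m=f(r,g,b).astype(np.uint8); k=np.zeros_like(m); x0,y0,x1,y1=roi; k[y0:y1,x0:x1]=1; m&=k
    c=max(cv2.findContours(m,0,2)[0],key=cv2.contourArea); return cv2.minAreaRect(c)
red=lambda r,g,b:(r>150)&(g<70)&(b<70); blk=lambda r,g,b:(r<50)&(g<50)&(b<50)
yel=lambda r,g,b:(r>180)&(g>180)&(b<90); blue=lambda r,g,b:((b>70)&(r<60))|((r>180)&(g>180)&(b<90))
pr=blob('top',red,(240,200,340,280)); print('red',pr, onplane('top',pr[0],.096))
corn=onplane('top',cv2.boxPoints(pr),.096); print(corn)
ps=blob('side',red,(240,180,330,260)); print('red side',ps[0],onplane('side',ps[0],.096))
y=blob('top',yel,(300,200,410,300)); print('yel',y,onplane('top',cv2.boxPoints(y),.062))
k=blob('top',blk,(305,230,330,252)); print('knob',k,onplane('top',k[0],.11))
o1,d1=rays('top',pr[0]);o2,d2=rays('side',ps[0]);d1,d2=d1[0],d2[0]
t=np.linalg.lstsq(np.c_[d1,-d2],o2-o1,rcond=None)[0];print('tri',o1+t[0]*d1,o2+t[1]*d2)
d=np.load('top0.npy'); print('depth',pts('top',[[279,237],[317,241],[293,196],[333,197],[360,250],[300,140]],d))
E
```

```text
red ((278.84149169921875, 236.42681884765625), (28.491336822509766, 17.889907836914062), 6.340191841125488) [[ 0.49922874 -0.0550914   0.096     ]]
[[ 0.48634043 -0.0300829   0.096     ]
 [ 0.51660279 -0.0323664   0.096     ]
 [ 0.51216678 -0.08019768  0.096     ]
 [ 0.48194395 -0.07770039  0.096     ]]
red side (282.0, 207.50001525878906) [[ 0.49530003 -0.06255534  0.096     ]]
yel ((357.27728271484375, 248.27110290527344), (58.53902053833008, 56.127471923828125), 6.788974285125732) [[ 0.44228025 -0.13363216  0.062     ]
 [ 0.54050793 -0.1434029   0.062     ]
 [ 0.5301673  -0.24553     0.062     ]
 [ 0.43224483 -0.2343451   0.062     ]]
knob ((315.5, 241.0), (10.0, 7.0), 90.0) [[ 0.49075216 -0.11711685  0.11      ]]
tri [ 0.50001668 -0.05458891  0.09055201] [ 0.49891255 -0.05419401  0.09042875]
depth [[ 0.49828597 -0.05537163  0.09582742]
 [ 0.49021938 -0.11966381  0.11423998]
 [ 0.57842993 -0.07422918  0.0544843 ]
 [ 0.5791931  -0.1455392   0.04923569]
 [ 0.48314962 -0.19409021  0.06082317]
 [ 0.6811132  -0.08419747  0.05675917]]
```

```bash
python3 -m crank '[{"dp":[0,0,0],"delta_rot":[0,0,-0.0112],"fingers":0.27},{"dp":[0,0,0],"delta_rot":[0,0,-0.0112],"fingers":0.27},{"dp":[-0.054,-0.036,0],"delta_rot":[0,0,0],"fingers":0.27},{"dp":[-0.054,-0.036,0],"delta_rot":[0,0,0],"fingers":0.27},{"dp":[-0.054,-0.036,0],"delta_rot":[0,0,0],"fingers":0.27},{"dp":[-0.054,-0.036,0],"delta_rot":[0,0,0],"fingers":0.27},{"dp":[-0.054,-0.036,0],"delta_rot":[0,0,0],"fingers":0.27},{"dp":[-0.054,-0.036,0],"delta_rot":[0,0,0],"fingers":0.27},{"dp":[-0.054,-0.036,0],"delta_rot":[0,0,0],"fingers":0.27},{"dp":[-0.054,-0.036,0],"delta_rot":[0,0,0],"fingers":0.27},{"dp":[-0.054,-0.036,0],"delta_rot":[0,0,0],"fingers":0.27},{"dp":[-0.054,-0.036,0],"delta_rot":[0,0,0],"fingers":0.27}]'
cat > go.py <<'E'
from h import *
import sys
def own(): 
    s=manip.sense(); M=R.from_quat(s['tool_rot']).as_matrix(); 
    P=np.array([.499,-.055]);a=0.1
    e=s['tcp_pos'][:2]-P; u=np.array([np.sin(a),np.cos(a)]);x=np.array([u[1],-u[0]])
    print('own xy of tcp',np.round(e@x*1000,1),np.round(69+e@u*1000,1),'tip z',round((s['tcp_pos'][2]-.073)*1000,1),'F',np.round(s['force'],1),'gap mm',round(s['finger_gap']*85,1),'t',s['t'])
    print('yhead',np.degrees(np.arctan2(M[1,1],M[0,1])),'z',M[:,2].round(4))
    return s,M
s,M=own()
if len(sys.argv)>1: 
    T=np.array([float(v) for v in sys.argv[1:4]]); print('units',(M.T@(T-s['tcp_pos'])/.5).round(4))
E
python3 go.py .4935 -.105 .25
```

```text
t: 1.1
tcp_pos: [0.4005, 0.3996, 0.3036]
tool_rot: [0.05, 0.999, -0.0, -0.0]
force: [0.9, 0.9, 0.3]
finger_gap: 0.637
gripper_force: 0.0
own xy of tcp -143.4 511.5 tip z 230.6 F [0.9 0.9 0.3] gap mm 54.2 t 1.1
yhead 84.26758170304208 z [-8.e-04 -5.e-04 -1.e+00]
units [-0.2859 -0.9854  0.1074]
```

```bash
python3 -m crank '[{"dp":[-0.022,-0.074,0],"delta_rot":[0,0,0],"fingers":0.27},{"dp":[-0.022,-0.074,0],"delta_rot":[0,0,0],"fingers":0.27},{"dp":[-0.022,-0.074,0],"delta_rot":[0,0,0],"fingers":0.27},{"dp":[-0.022,-0.074,0],"delta_rot":[0,0,0],"fingers":0.27},{"dp":[-0.022,-0.074,0],"delta_rot":[0,0,0],"fingers":0.27},{"dp":[-0.022,-0.074,0],"delta_rot":[0,0,0],"fingers":0.27},{"dp":[-0.022,-0.074,0],"delta_rot":[0,0,0],"fingers":0.27},{"dp":[-0.022,-0.074,0],"delta_rot":[0,0,0],"fingers":0.27},{"dp":[-0.022,-0.074,0],"delta_rot":[0,0,0],"fingers":0.27},{"dp":[-0.022,-0.074,0],"delta_rot":[0,0,0],"fingers":0.27},{"dp":[-0.022,-0.074,0],"delta_rot":[0,0,0],"fingers":0.27},{"dp":[-0.022,-0.074,0],"delta_rot":[0,0,0],"fingers":0.27}]'
python3 go.py .4935 -.105 .203
```

```text
t: 2.1
tcp_pos: [0.4864, -0.0559, 0.3037]
tool_rot: [0.05, 0.999, 0.0, -0.0]
force: [0.8, -0.5, 0.4]
finger_gap: 0.634
gripper_force: 0.0
own xy of tcp -12.4 66.8 tip z 230.7 F [ 0.8 -0.5  0.4] gap mm 53.9 t 2.1
yhead 84.25126672743598 z [-5.e-04  3.e-04 -1.e+00]
units [-0.0241 -0.0963  0.2014]
```

```bash
python3 -m crank '[{"dp":[-0.008,-0.033,0],"delta_rot":[0,0,0],"fingers":0.27},{"dp":[-0.008,-0.033,0],"delta_rot":[0,0,0],"fingers":0.27},{"dp":[-0.008,-0.03,0],"delta_rot":[0,0,0],"fingers":0.27},{"dp":[0,0,0.05],"delta_rot":[0,0,0],"fingers":0.27},{"dp":[0,0,0.05],"delta_rot":[0,0,0],"fingers":0.27},{"dp":[0,0,0.05],"delta_rot":[0,0,0],"fingers":0.27},{"dp":[0,0,0.05],"delta_rot":[0,0,0],"fingers":0.27},{"dp":[0,0,0],"delta_rot":[0,0,0],"fingers":0.27}]'
python3 go.py .4935 -.105 .203
python3 - <<'E'
from h import *
p,d=manip.snapshot('side'); q,e=manip.snapshot('top')
a=cv2.resize(p[130:290,220:380],None,fx=2.5,fy=2.5,interpolation=2); b=cv2.resize(q[160:320,230:390],None,fx=2.5,fy=2.5,interpolation=2)
cv2.imwrite('pics/c1.png',np.hstack([a,b])[:,:,::-1])
E
```

```text
t: 2.77
tcp_pos: [0.4912, -0.1021, 0.1999]
tool_rot: [0.05, 0.999, 0.002, -0.005]
force: [-0.0, -0.2, 0.5]
finger_gap: 0.636
gripper_force: 0.0
own xy of tcp -3.1 21.4 tip z 126.9 F [-0.  -0.2  0.5] gap mm 54.0 t 2.7667
yhead 84.24136478083854 z [-0.0091  0.0041 -0.9999]
units [-0.0051 -0.0053 -0.0063]
```

View pics/c1.png

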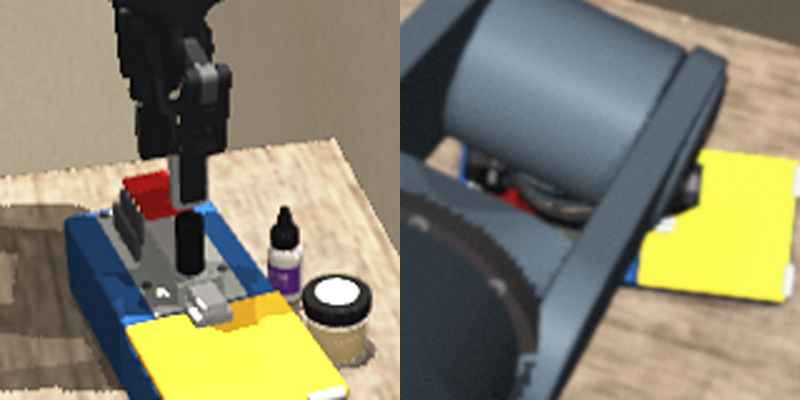

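The side crop shows the near finger's tip at crop (190,205), which is source (296,212). It sits just above the knob's top at crop (189,215). I'll check the tip position by casting a ray.

```bash
python3 - <<'E'
from h import *
u=np.array([.0998,.995]);x=np.array([.995,-.0998])
p,d=manip.snapshot('side')
# left bottom/right bottom of finger tip, knob top
for uv,z in (([293.5,211.5],.127),([300,211.5],.127),([292.5,195],.14),([295.5,217.5],.114)):
    w=onplane('side',uv,z)[0]; e=w[:2]-[.499,-.055]; print(uv,w.round(4),'own',(e@x*1000).round(1),(69+e@u*1000).round(1))
g=d[185:235,297]; P=pts('side',np.c_[np.full(50,297),np.arange(185,235)],d)
for r,q in zip(range(185,235,3),P[::3]): print(r,q.round(4),(69+(q[:2]-[.499,-.055])@u*1000).round(1))
E
```

```text
[293.5, 211.5] [ 0.4854 -0.1272  0.127 ] own -6.3 -4.2
[300, 211.5] [ 0.4939 -0.1317  0.127 ] own 2.5 -7.9
[292.5, 195] [ 0.4955 -0.1036  0.14  ] own 1.4 20.3
[295.5, 217.5] [ 0.4895 -0.1248  0.114 ] own -2.5 -1.4
185 [ 0.4747 -0.1651  0.1933] -42.9
188 [ 0.4754 -0.1633  0.1875] -41.1
191 [ 0.4841 -0.1443  0.1707] -21.3
194 [ 0.4846 -0.1429  0.165 ] -19.9
197 [ 0.4847 -0.1424  0.1598] -19.4
200 [ 0.484  -0.1437  0.1557] -20.8
203 [ 0.4842 -0.143   0.1503] -20.0
206 [ 0.4843 -0.1424  0.145 ] -19.5
209 [ 0.4876 -0.1351  0.135 ] -11.8
212 [ 0.5138 -0.0784  0.0909] 47.2
215 [ 0.4955 -0.1173  0.1124] 6.6
218 [ 0.4902 -0.1284  0.1149] -5.0
221 [ 0.4908 -0.1269  0.1086] -3.4
224 [ 0.4905 -0.1271  0.1035] -3.6
227 [ 0.4905 -0.1268  0.0979] -3.3
230 [ 0.4895 -0.1286  0.0939] -5.2
233 [ 0.4903 -0.1266  0.0871] -3.1
```

```bash
python3 -m crank '[{"dp":[-0.003,-0.006,0],"delta_rot":[0,0,0],"fingers":0.27},{"dp":[0,0,0],"delta_rot":[0,0,0],"fingers":0.27},{"dp":[0,0,0.018],"delta_rot":[0,0,0],"fingers":0.27},{"dp":[0,0,0.018],"delta_rot":[0,0,0],"fingers":0.27},{"dp":[0,0,0.018],"delta_rot":[0,0,0],"fingers":0.27},{"dp":[0,0,0],"delta_rot":[0,0,0],"fingers":0.27},{"dp":[0,0,0],"delta_rot":[0,0,0],"fingers":0.27}]'
python3 go.py
```

```text
t: 3.5
tcp_pos: [0.4944, -0.1059, 0.1759]
tool_rot: [0.05, 0.999, 0.0, -0.001]
force: [-0.8, 0.8, -0.3]
finger_gap: 0.636
gripper_force: 0.0
own xy of tcp 0.5 17.9 tip z 102.9 F [-0.8  0.8 -0.3] gap mm 54.0 t 3.5
yhead 84.26633938686943 z [-0.0022  0.001  -1.    ]
```

```bash
for i in 1 2 3 4; do python3 -m crank '[{"dp":[0,0,0.005],"delta_rot":[0,0,0],"fingers":0.27},{"dp":[0,0,0],"delta_rot":[0,0,0],"fingers":0.27}]' | grep -E "tcp|force: \["; done; python3 go.py
```

```text
tcp_pos: [0.495, -0.1061, 0.1741]
force: [-0.0, 0.3, -0.3]
tcp_pos: [0.495, -0.1061, 0.1718]
force: [0.6, -0.3, 0.3]
tcp_pos: [0.4949, -0.1061, 0.1692]
force: [-1.2, -0.6, -0.7]
tcp_pos: [0.4949, -0.1061, 0.1666]
force: [-0.4, -0.1, -0.9]
own xy of tcp 1.0 17.7 tip z 93.6 F [-0.4 -0.1 -0.9] gap mm 54.1 t 4.1667
yhead 84.26648755235708 z [-4.e-04  2.e-04 -1.e+00]
```

```bash
for i in 1 2; do python3 -m crank '[{"dp":[0,0,0.004],"delta_rot":[0,0,0],"fingers":0.27},{"dp":[0,0,0],"delta_rot":[0,0,0],"fingers":0.27},{"dp":[0,0,0],"delta_rot":[0,0,0],"fingers":0.27}]' | grep -E "tcp|force: \["; done; python3 go.py
```

```text
tcp_pos: [0.4951, -0.1062, 0.1649]
force: [-0.4, -0.2, 0.2]
tcp_pos: [0.4951, -0.1062, 0.163]
force: [-0.8, -0.4, 3.6]
own xy of tcp 1.2 17.7 tip z 90.0 F [-0.8 -0.4  3.6] gap mm 54.0 t 4.6667
yhead 84.26536449255735 z [ 2.e-04 -0.e+00 -1.e+00]
```

```bash
python3 - <<'E'
from h import *
p,d=manip.snapshot('side')
cv2.imwrite('pics/c2.png',cv2.resize(p[160:290,220:380],None,fx=4,fy=4,interpolation=2)[:,:,::-1])
E
```

```text
(no output)
```

View pics/c2.png

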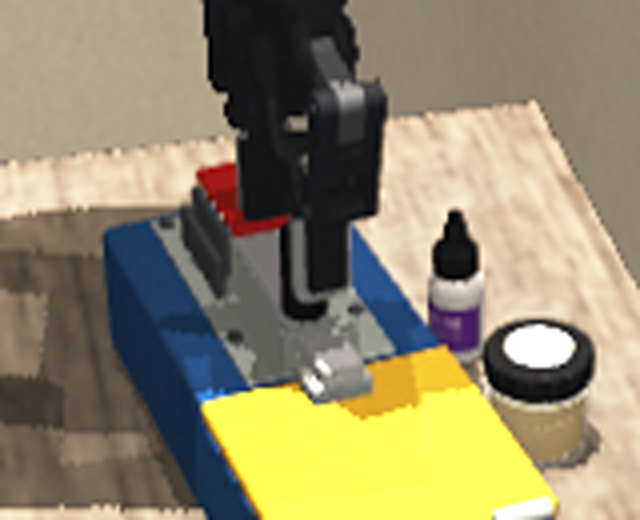

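The crop shows one finger on the red pad and the near finger on the lid side of the knob (knob foot at crop (305,310)). The 3.6 N reading means the pad is already about 2 mm down, so I'll press further.

```bash
python3 -m crank '[{"dp":[0,0,0.005],"delta_rot":[0,0,0],"fingers":0.27},{"dp":[0,0,0.004],"delta_rot":[0,0,0],"fingers":0.27},{"dp":[0,0,0],"delta_rot":[0,0,0],"fingers":0.27},{"dp":[0,0,0],"delta_rot":[0,0,0],"fingers":0.27},{"dp":[0,0,0],"delta_rot":[0,0,0],"fingers":0.27}]';  python3 go.py
```

```text
t: 5.13
tcp_pos: [0.4951, -0.1062, 0.1585]
tool_rot: [0.05, 0.999, -0.0, 0.0]
force: [-1.0, -0.3, 4.1]
finger_gap: 0.636
gripper_force: 2.5
own xy of tcp 1.2 17.7 tip z 85.5 F [-1.  -0.3  4.1] gap mm 54.1 t 5.1333
yhead 84.26710633789735 z [ 1.e-04 -0.e+00 -1.e+00]
```

```bash
for i in 1 2 3; do python3 -m crank '[{"dp":[0,0,0.0012],"delta_rot":[0,0,0],"fingers":0.27},{"dp":[0,0,0],"delta_rot":[0,0,0],"fingers":0.27},{"dp":[0,0,0],"delta_rot":[0,0,0],"fingers":0.27}]'| grep -E "tcp|force: \["; done; python3 go.py
```

```text
tcp_pos: [0.4951, -0.1062, 0.158]
force: [-1.1, 0.2, 5.6]
tcp_pos: [0.4951, -0.1062, 0.1574]
force: [-0.0, 0.6, 5.3]
tcp_pos: [0.4951, -0.1062, 0.1569]
force: [-0.8, 0.3, 5.8]
own xy of tcp 1.2 17.7 tip z 83.9 F [-0.8  0.3  5.8] gap mm 54.1 t 5.8833
yhead 84.26687735369346 z [ 3.e-04 -1.e-04 -1.e+00]
```

```bash
for i in 1 2 3; do python3 -m crank '[{"dp":[0,0.005,0],"delta_rot":[0,0,0],"fingers":0.27},{"dp":[0,0.005,0],"delta_rot":[0,0,0],"fingers":0.27},{"dp":[0,0,0],"delta_rot":[0,0,0],"fingers":0.27}]'; python3 go.py; done
```

```text
t: 6.13
tcp_pos: [0.4963, -0.1022, 0.1571]
tool_rot: [0.05, 0.999, -0.001, 0.001]
force: [-1.0, -3.0, 4.9]
finger_gap: 0.635
gripper_force: 2.9
own xy of tcp 2.0 21.8 tip z 84.1 F [-1.  -3.   4.9] gap mm 54.0 t 6.1333
yhead 84.32185620680424 z [ 0.0021 -0.0024 -1.    ]
t: 6.38
tcp_pos: [0.497, -0.0975, 0.1571]
tool_rot: [0.05, 0.999, -0.001, 0.001]
force: [-0.7, -4.3, 5.4]
finger_gap: 0.635
gripper_force: 3.4
own xy of tcp 2.2 26.5 tip z 84.1 F [-0.7 -4.3  5.4] gap mm 54.0 t 6.3833
yhead 84.3243141101856 z [ 0.0026 -0.003  -1.    ]
t: 6.63
tcp_pos: [0.4974, -0.0926, 0.1572]
tool_rot: [0.05, 0.999, -0.001, 0.001]
force: [-1.7, -4.2, 5.9]
finger_gap: 0.636
gripper_force: 3.4
own xy of tcp 2.2 31.4 tip z 84.2 F [-1.7 -4.2  5.9] gap mm 54.1 t 6.6333
yhead 84.32370455944238 z [ 0.0025 -0.0031 -1.    ]
```

```bash
for i in 1 2 3; do python3 -m crank '[{"dp":[0,0.005,0],"delta_rot":[0,0,0],"fingers":0.27},{"dp":[0,0.005,0],"delta_rot":[0,0,0],"fingers":0.27},{"dp":[0,0,0],"delta_rot":[0,0,0],"fingers":0.27}]' |grep -E "force: \["; python3 go.py; done
```

```text
force: [-1.3, -4.9, 5.8]
own xy of tcp 2.2 36.4 tip z 84.2 F [-1.3 -4.9  5.8] gap mm 54.0 t 6.8833
yhead 84.321566375844 z [ 0.0025 -0.0031 -1.    ]
force: [-1.4, -4.8, 6.5]
own xy of tcp 2.2 41.4 tip z 84.2 F [-1.4 -4.8  6.5] gap mm 53.7 t 7.1333
yhead 84.32396754692964 z [ 0.0025 -0.003  -1.    ]
force: [-1.4, -5.2, 5.1]
own xy of tcp 2.2 46.5 tip z 84.1 F [-1.4 -5.2  5.1] gap mm 54.0 t 7.3833
yhead 84.31989321219257 z [ 0.0025 -0.0028 -1.    ]
```

```bash
for i in 1 2 3 ; do python3 -m crank '[{"dp":[0,0.004,0],"delta_rot":[0,0,0],"fingers":0.27},{"dp":[0,0,0],"delta_rot":[0,0,0],"fingers":0.27}]' |grep -E "force: \["; python3 go.py; done
python3 - <<'E'
from h import *
p,d=manip.snapshot('side')
cv2.imwrite('pics/c3.png',cv2.resize(p[160:290,220:380],None,fx=4,fy=4,interpolation=2)[:,:,::-1])
E
```

```text
force: [-1.2, -3.9, 5.7]
own xy of tcp 2.2 48.5 tip z 84.1 F [-1.2 -3.9  5.7] gap mm 53.8 t 7.55
yhead 84.31705580904284 z [ 0.0025 -0.0027 -1.    ]
force: [-0.8, -5.9, 6.0]
own xy of tcp 2.2 50.3 tip z 84.2 F [-0.8 -5.9  6. ] gap mm 54.2 t 7.7167
yhead 84.3224195813783 z [ 0.0025 -0.0031 -1.    ]
force: [-2.8, -12.2, 5.4]
own xy of tcp 2.3 50.7 tip z 84.1 F [ -2.8 -12.2   5.4] gap mm 54.0 t 7.8833
yhead 84.40905025529672 z [ 0.002  -0.0059 -1.    ]
```

View pics/c3.png

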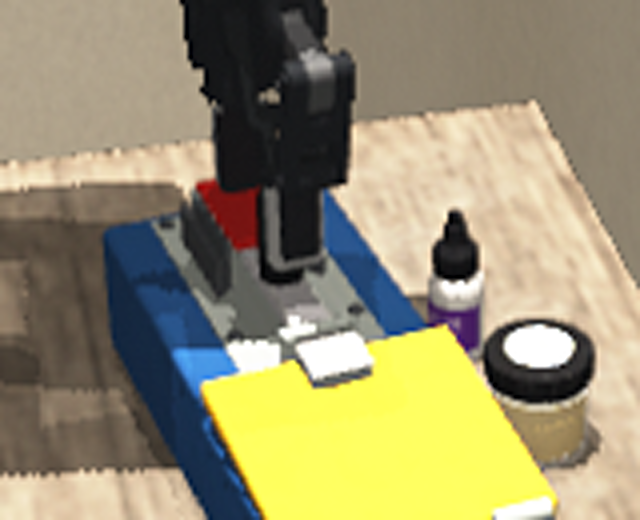

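The bolt is against its stop: the force jumped to 12 N and travel is exactly as predicted. The lid edge at crop (335,345) has sprung ajar. Next I back off slightly in -y, then lift.

```bash
python3 -m crank '[{"dp":[0,-0.004,0],"delta_rot":[0,0,0],"fingers":0.27},{"dp":[0,-0.004,0],"delta_rot":[0,0,0],"fingers":0.27},{"dp":[0,0,0],"delta_rot":[0,0,0],"fingers":0.27},{"dp":[0,0,-0.01],"delta_rot":[0,0,0],"fingers":0.27},{"dp":[0,0,-0.02],"delta_rot":[0,0,0],"fingers":0.27},{"dp":[0,0,-0.04],"delta_rot":[0,0,0],"fingers":0.27},{"dp":[0,0,-0.06],"delta_rot":[0,0,0],"fingers":0.27},{"dp":[0,0,-0.06],"delta_rot":[0,0,0],"fingers":0.27},{"dp":[0,0,-0.06],"delta_rot":[0,0,0],"fingers":0.27},{"dp":[0,0,0],"delta_rot":[0,0,0],"fingers":0.27},{"dp":[0,0,0],"delta_rot":[0,0,0],"fingers":0.27}]'
python3 - <<'E'
from h import *
p,d=manip.snapshot('side')
cv2.imwrite('pics/c4.png',cv2.resize(p[160:290,220:380],None,fx=4,fy=4,interpolation=2)[:,:,::-1])
u=np.array([.0998,.995])
P=pts('side',np.array([[280,204],[283,207],[285,210]]),d);print(P.round(4))
for r in range(205,235,3):
    q=pts('side',[[291,r]],d)[0]; print(r,q.round(4),(69+(q[:2]-[.499,-.055])@u*1000).round(1),p[r,291])
E
```

```text
t: 8.85
tcp_pos: [0.4985, -0.0744, 0.2835]
tool_rot: [0.05, 0.999, -0.001, 0.002]
force: [-0.6, -0.7, -1.5]
finger_gap: 0.636
gripper_force: 0.0
[[ 0.4971 -0.0511  0.0958]
 [ 0.498  -0.0605  0.095 ]
 [ 0.4852 -0.0969  0.1131]]
205 [ 0.4986 -0.0901  0.1144] 34.1 [61 52 50]
208 [ 0.495  -0.0976  0.1141] 26.3 [18 19 20]
211 [ 0.4914 -0.1051  0.114 ] 18.4 [24 23 25]
214 [ 0.4925 -0.1023  0.1067] 21.3 [16 16 18]
217 [ 0.493  -0.1008  0.1004] 22.8 [16 16 17]
220 [ 0.4918 -0.103   0.0965] 20.5 [17 15 16]
223 [ 0.4916 -0.103   0.0911] 20.5 [16 16 17]
226 [ 0.493  -0.0997  0.0833] 23.9 [16 15 17]
229 [ 0.4915 -0.1025  0.0798] 21.0 [15 14 16]
232 [ 0.4904 -0.1046  0.0758] 18.8 [185 179 176]
```

View pics/c4.png

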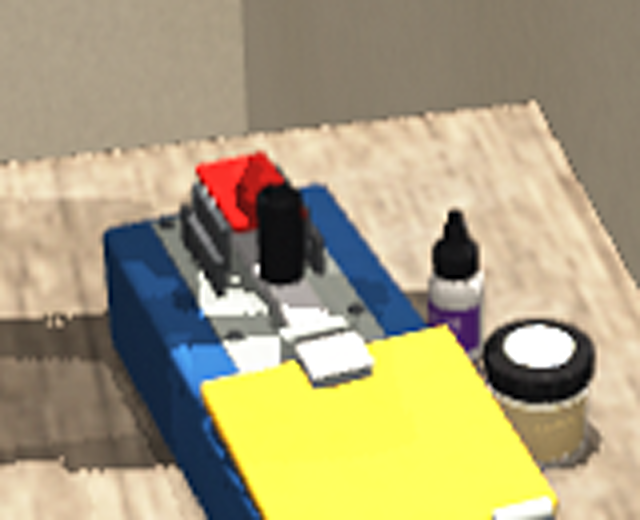

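The knob (crop (282,235)) is about 25–27 mm along, the red pad (crop (240,190)) is back up at 95–96 mm, and the lid is ajar. The jar and dropper bottle are where they were. I'll hand it in.

```bash
python3 -c "
from station import manip
print(manip.sign_off())"
```

```text
the job is handed in; nothing more can be done
None
```

The lock box is unlocked and handed in after about 9 s of the 45 s: the bolt is drawn to its stop, the catch is back up, the lid is ajar, and the arm is clear; sign-off returned no verdict.

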